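# Unbolt and hold open the lid of the vial heater

## Robot

A 6-joint arm with a two-finger parallel gripper is mounted at the origin on the work surface. World frame = base frame: x ahead of the robot, y to its left, z up, the work surface at z = 0. Lengths are in m, angles in rad, forces in N, time in s.
With the tool pointing down it reaches from about 0.275 to 0.875 m from the base axis. Payload 12.5 kg.
Tool frame: the origin (TCP) lies at the very end of the fingers, on their centre line; the grasp point (between the pads) lies 19 mm behind it; z points along the fingers, y is the line along which they close (so a half turn about z gives the same grasp; the last joint's range is limited). The gripper opens to 85 mm and grips with 20 to 120 N. Pads are 22 mm wide; open, the fingers measure 114 mm over their backs; the gripper's body (76 mm by 85 mm) begins 54 mm behind the grasp point. The pads swing forward as they close: fully open they stand 13 mm farther back than shut.
Start: joints at [1.056, 0.351, 1.652, -0, 1.139, -0.085], TCP at [0.229, 0.5, 0.231] pointing down, gripper open.
Joint ranges: [-2.75, 2.75], [-0.79, 2.1], [0.01, 2.65], [-1.57, 4.71], [0.07, 3.14], [-2.87, 2.87]. Speed limits (rad/s): [2.22, 2.22, 2.79, 3.14, 3.14, 3.14].

## Interface

Orientations are given as a 3x3 rotation matrix whose columns are the frame's x, y, z axes.
In Python, from bench import manip gives the robot as it stands. Calls block until the motion is done:
- manip.move_ptp(position, orientation): joint-space move of the TCP to a pose.
- manip.move_l(position, attitude=None, max_speed=0.15): straight line of the TCP; attitude=None keeps the orientation; max_speed is the mean speed in m/s.
- manip.move_j(angles): joint-space move.
- manip.set_gripper(opening, effort=None): opening from 0.0 (shut) to 1.0 (fully open); effort is the grip in N (None keeps the last); returns when the fingers have stopped.
- manip.dwell(seconds).
- manip.inverse_kinematics(position, orientation): joint angles nearest the present ones, or None.
- manip.grab_frame(name): name is "side" or "top" or "wrist"; returns (picture, depth): 480x640x3 uint8, red, green, blue; 480x640 float32, m along the optical axis (not along the pixel's ray), 0 where there is no reading.
- manip.get_calibration(name): a dict with "camera_matrix" (3x3 intrinsics, pixels), "R" (3x3) and "t" (3): a world point X has camera coordinates R X + t. Camera axes: x right, y down, z forward; pixel columns grow to the right and rows downward; lengths in m; the calibration is good to about 2 mm. A picture is of the moment at which its call begins: read the wrist's pose just before it. get_calibration takes no time and is no camera call; for the wrist camera it gives the pose at the moment of the call.
A pose or a line that the arm cannot do raises manip.Unreachable and nothing moves.
- manip.sign_off(): hands the job in; it is judged then, once.
Trained networks look in the newest picture that a camera, given by its name, has taken for a name from the list of things; names that differ only in an ending like _2 or _b are one class to them, and where a whole thing is asked for, a point or a joint stands for the part that bears it (a point fixed in the world has none). Each returns a list of dicts, best first, with "confidence" (0 to 1); they miss things now and then, are a little off and sometimes report something else, mostly with a low value. They report only what shows in the picture. A call takes as long as a camera call.
- manip.look_for(camera, name): "at" ([x, y, z] in m, in world coordinates, good to about 4 mm: the middle of the surface that is visible of it).
Readings, each from a call of its own:
- manip.current_time(): time.
- manip.current_qpos(): joint angles.
- manip.current_joint_vel(): joint speeds.
- manip.current_joint_torque(): joint torques, N m.
- manip.current_ee_pos(): TCP position.
- manip.current_tcp_rot(): TCP orientation.
- manip.current_force(): force on the tool from outside, world axes, zero at the start.
- manip.current_ft_torque(): the same for the moment, N m.
- manip.current_grip_width(): opening from 0.0 (shut) to 1.0 (fully open).
- manip.current_grip_force(): force on a finger pad.
Only numpy, scipy, OpenCV 4.12 (cv2) and the standard library are available. Lean on these libraries where they do the work, as an engineer would, in place of code of your own. Each camera call takes 0.05 s, during which the arm holds its last target. There are 200 camera calls.

## Task

A sliding bolt keeps the spring-closed lid of the vial heater shut. Slide the bolt all the way back off the lid, then raise the lid to 60 degrees from closed and keep holding it there so that a colleague can get at the vials: the program finishes with the robot still holding the lid at that angle. Do not let the lid fall back or slam on the way, and leave the other things on the bench where they stand.

Things in the scene. Friction and masses are not known exactly. Their poses are not given: they have to be found in the camera images.
- station: White bench-top vial heater, fixed: chamber 180 (x) x 200 (y) x 110 mm high with the lid on top; joined to its +y side a console 180 x 140 x 110 mm (y +100 to +240). Origin: bench level under the centre of the CHAMBER. +x from the front (handle side) to the hinge side, +y from chamber to console, z up. Turned about z by at most 0.25 rad from facing the robot.
- lid (a joint): Angle of the lid in rad: 0 closed, grows as the front edge rises, stop at 1.6. 60 degrees is 1.047. A spring and its weight shut it from any angle; lifting at the bar takes about 3 to 5 N. The bolt blocks it until drawn back by about 28 mm.
- lid_hinge (a point): Middle of the lid's hinge axis, which runs along the station's y; 85 mm behind the station's origin (+x), 115 mm above the bench. The lid turns about this line.
- lid_bar (a point): Middle of the lid's handle, a round steel bar 12 mm thick, 120 mm long, parallel to the hinge, in the lid's plane, 60 mm in front of its front edge, 235 mm from the hinge axis. Two 10 mm arms, 55 mm either side of this point, join it to the lid. 115 mm above the bench when closed; free space in front, behind, above and below. Moves with the lid.
- cover: The lid itself with its handle: a grey plate 175 (x) x 196 (y) x 10 mm with an aluminium panel, about 0.5 kg. Origin on the hinge axis, in its middle; the plate reaches along its -x to 175 mm, the bar to 235 mm. Closed, its top is 120 mm above the bench.
- bolt (a joint): Travel of the bolt in m: 0 to 0.008 at the start (over the lid), 0.050 at its far stop (drawn back). It slides along the station's +y, away from the lid, and stays where it is left; moving it takes about 2 N.
- bolt_knob (a point): On the axis of the bolt's upright black knob (18 mm diameter, 38 mm tall), 12 mm below its top, 155 mm above the bench. It stands on the flat steel bolt (24 mm wide, 8 mm thick, top at 130 mm, higher than the guide's ribs) on the console. In the station's frame x = -20, y = +150 mm plus the bolt's travel. Moves with the bolt.
- beaker: Bystander: open glass beaker, 68 mm wide, 90 mm tall; origin under its centre. Beside or behind the station.
- reagent: Bystander: amber bottle with black cap, 60 mm wide, 125 mm tall; origin under its centre.
- tin: Bystander: white jar with aluminium lid, 64 mm wide, 70 mm tall; origin under its centre.
- spanner: Bystander: steel open-ended spanner 150 mm long, lying flat along its x at the station's -y side; origin at its middle.

How it is judged:
On the way, in this order (a step that is already met when the one before it is completed fails the run):
1. the bolt is drawn back, the lid still shut (value of joint bolt above 0.042 m and value of joint lid below 0.1 rad), for 0.1 s.
2. the robot's fingers carry the lid at 60 degrees, give or take 5 (value of joint lid between 0.9599 and 1.1345 rad and contact force between the fingers and cover above 0.5 N), for 0.2 s.
At the end, for the whole second after the job is handed in: The lid stands still at 55 to 65 degrees from closed (below 0.05 rad/s), held by the robot's fingers (contact over 0.5 N) and propped by none of the bystanders; the bolt is still drawn back (travel over 42 mm of 50) (all of step 2 and velocity of joint lid between -0.05 and 0.05 rad/s and value of joint bolt above 0.042 m and contact force between cover and beaker below 0.1 N and contact force between cover and reagent below 0.1 N and contact force between cover and tin below 0.1 N and contact force between cover and spanner below 0.1 N); the arm keeps its last pose, push and grip.
It fails at once if the lid falls back (closing faster than 3 rad/s) (velocity of joint lid below -3 rad/s).
It fails at once if a bystander is moved by more than 30 mm (distance of any of beaker, reagent, tin, spanner from where it was at the start of the episode above 0.03 m).
It also fails if it takes over 42 s, if anything falls off the work surface, if the arm or the gripper's body presses on something with over 40 N, if the wrist force passes 120 N, or if a joint passes its speed limit or range.

## Working session

There is one attempt and no reset: what is moved stays moved. The work goes in short steps, each a Python script; the robot and the scene stay as the last script left them, time stands still between calls to the robot, and variables do not carry over. Pictures are saved under pics/ and viewed, at most 10 in all, crops included, and the job is handed in when it is done.

```bash
mkdir -p pics; ls; python3 - <<'E'
from bench import manip
import cv2,numpy as np
for c in ("top","side"):
    im,d=manip.grab_frame(c); cv2.imwrite(f"pics/{c}0.png",im[...,::-1]); np.savez(f"{c}0.npz",d=d,im=im,**manip.get_calibration(c))
    for n in ("bolt_knob","lid_bar","lid_hinge","station","cover","bolt","beaker","reagent","tin","spanner"):
        try: print(c,n,[(np.round(r["at"],3).tolist(),round(r["confidence"],2)) for r in manip.look_for(c,n)[:3]])
        except Exception as e: print(c,n,e)
print(manip.current_time())
E
```

```text
pics
top bolt_knob [([0.624, -0.048, 0.13], 0.83), ([0.609, -0.425, 0.048], 0.3)]
top lid_bar [([0.61, -0.178, 0.123], 0.55)]
top lid_hinge [([0.614, -0.176, 0.119], 0.76)]
top station [([0.626, -0.113, 0.12], 0.58)]
top cover [([0.612, -0.179, 0.12], 0.61)]
top bolt [([0.626, -0.048, 0.126], 0.75)]
top beaker [([0.611, -0.421, 0.048], 0.62)]
top reagent [([0.798, -0.075, 0.089], 0.7)]
top tin [([0.694, 0.11, 0.07], 0.88)]
top spanner [([0.57, -0.475, 0.007], 0.6)]
side bolt_knob [([0.607, -0.193, 0.124], 0.66)]
side lid_bar [([0.611, -0.192, 0.119], 0.95)]
side lid_hinge [([0.61, -0.187, 0.118], 0.65)]
side station [([0.616, -0.177, 0.12], 0.91), ([0.609, -0.191, 0.124], 0.72)]
side cover [([0.605, -0.192, 0.12], 0.77)]
side bolt [([0.626, -0.043, 0.134], 0.84)]
side beaker [([0.612, -0.404, 0.047], 0.94)]
side reagent [([0.796, -0.1, 0.075], 0.97)]
side tin [([0.691, 0.111, 0.073], 0.57)]
side spanner [([0.521, -0.464, 0.011], 0.7), ([0.613, -0.4, 0.05], 0.25)]
1.1
```

View pics/top0.png

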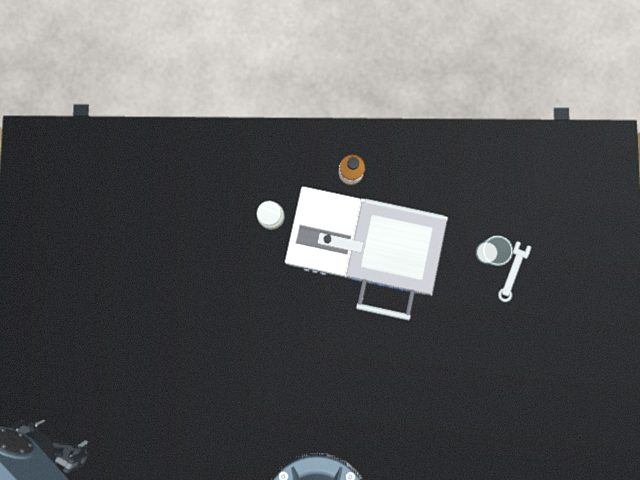

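View pics/side0.png

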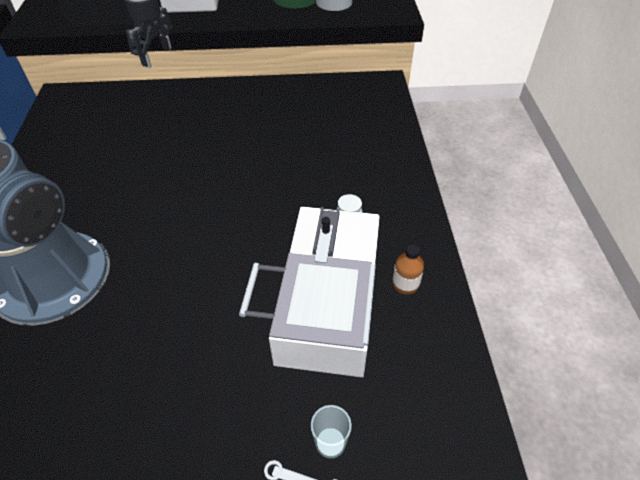

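Top view: knob at about (327,239), bar from (358,306) to (410,317), console on the left. Side view: knob top at (325,220), bar from (256,265) to (242,314). The station is yawed about -0.19 rad, and the tin and reagent stand near the console.

```bash
cat > h.py <<'E'
import numpy as np, cv2
def cloud(f):
    z=np.load(f); K,R,t,d=z["camera_matrix"],z["R"],z["t"],z["d"]
    v,u=np.mgrid[:480,:640]; uv=np.stack([u,v,np.ones_like(u)],-1)@np.linalg.inv(K).T
    return (uv*d[...,None]-t)@R, d>0, z["im"]
def tri(pa,pb):
    z=[np.load("top0.npz"),np.load("side0.npz")]
    P=[a["camera_matrix"]@np.c_[a["R"],a["t"]] for a in z]
    X=cv2.triangulatePoints(*P,np.float64(pa),np.float64(pb)).ravel(); return X[:3]/X[3]
E
python3 - <<'E'
from h import *
T={"knobtop":((327,237),(325,220)),"bar+":((358,306),(256,266)),"bar-":((410,317),(242,314))}
for k,(a,b) in T.items(): print(k,tri(a,b).round(4))
for f in ("top0.npz","side0.npz"):
    X,ok,im=cloud(f); r=ok&(X[...,0]>.45)&(X[...,0]<.76)&(X[...,1]>-.34)&(X[...,1]<.12)
    m=(r&(X[...,2]>.1)&(X[...,2]<.14)).astype(np.uint8)
    n,l,s,c=cv2.connectedComponentsWithStats(cv2.morphologyEx(m,cv2.MORPH_OPEN,np.ones((7,7))))
    k=1+s[1:,4].argmax(); p=X[l==k]; rect=cv2.minAreaRect(p[:,:2].astype(np.float32)); print(f,rect,np.median(p[:,2]))
    (cx,cy),(w,h),a=rect; a=np.radians(a); 
    if w>h: a-=np.pi/2
    while a>np.pi/4:a-=np.pi/2
    while a<-np.pi/4:a+=np.pi/2
    if w<h*.8 or w>h*.0:
        ex=np.array([np.cos(a),np.sin(a)]); ey=np.array([-ex[1],ex[0]]); o=np.array([cx,cy])-.07*ey
        q=(X[...,:2]-o)@np.c_[ex,ey]
        print("yaw",a,"o",o)
        b=ok&(X[...,2]>.09)&(X[...,2]<.14)&(q[...,0]<-.13)&(q[...,0]>-.18)&(abs(q[...,1])<.08)
        print("bar",b.sum(),X[b].mean(0),q[b].mean(0),np.polyfit(q[b][:,1],q[b][:,0],1), q[b].min(0),q[b].max(0))
        kn=ok&(X[...,2]>.145)&(X[...,2]<.19)&(abs(q[...,0]+.02)<.04)&(q[...,1]>.1)&(q[...,1]<.24)
        print("knob",kn.sum(),X[kn].mean(0),q[kn].mean(0),X[kn][:,2].max())
E
```

```text
knobtop [ 0.6303 -0.0193  0.1628]
bar+ [ 0.4813 -0.0903  0.1115]
bar- [ 0.458  -0.2061  0.1174]
top0.npz ((0.6303215026855469, -0.107520192861557), (0.34035706520080566, 0.18246681988239288), 78.31852722167969) 0.11858644799761323
yaw -0.20388016146377907 o [ 0.61614856 -0.17607038]
bar 343 [ 0.47157476 -0.14610605  0.11842668] [-1.47646329e-01  7.17658918e-05] [-0.00272238 -0.14764613] [-0.15574243 -0.05935157] [-0.13048214  0.06053251]
knob 57 [ 0.62800439 -0.0187024   0.16533475] [-0.02025211  0.15650908] 0.17235637256007533
side0.npz ((0.6307491064071655, -0.10968616604804993), (0.3439350724220276, 0.1826903074979782), 78.26781463623047) 0.11881502152560641
yaw -0.20476526305206688 o [ 0.61651549 -0.17822378]
bar 398 [ 0.47217842 -0.15276203  0.11736795] [-0.14649901 -0.0044193 ] [ 0.00045283 -0.14649701] [-0.15551917 -0.06060764] [-0.13033345  0.06034931]
knob 102 [ 0.6290958  -0.02488097  0.16003778] [-0.01886283  0.15269733] 0.17034911893269394
```

Both views agree: origin (0.616,-0.177), yaw -0.204, bar at x=-0.148 and z≈0.115, knob travel ≈5 mm. The sizes also match the text. Next I check IK for the whole plan, then draw the bolt.

```bash
cat > plan.py <<'E'
import numpy as np
from bench import manip
yaw=-.2043; O=np.array([.6163,-.1770,0]); k=np.array([0,0,1.])
ex=np.array([np.cos(yaw),np.sin(yaw),0]); ey=np.cross(k,ex)
W=lambda x,y,z: O+x*ex+y*ey+z*k
def rot(z,y): return np.c_[np.cross(y,z),y,z]
DOWN=[rot(-k,s*ey) for s in (1,-1)]
def bar(th,pitch,s,back=0.):
    "TCP pose holding the bar at lid angle th, tool pitched down by pitch"
    z=np.cos(pitch)*ex-np.sin(pitch)*k; x=s*ey
    p=W(.085-.235*np.cos(th),0,.115+.235*np.sin(th))+(.019-back)*z
    return p,np.c_[x,np.cross(z,x),z]
E
python3 - <<'E'
from plan import *
for i,R in enumerate(DOWN):
    for y,z in ((.155,.25),(.155,.137),(.2,.137),(.2,.27)):
        q=manip.inverse_kinematics(W(-.02,y,z),R); print(i,y,z,None if q is None else np.round(q,2))
for s in (1,-1):
  for p0,p1 in ((30,60),(45,60),(45,75),(60,75),(90,90)):
    r=[]
    for a,b in ((0,.1),(0,0),(20,0),(40,0),(60,0)):
        q=manip.inverse_kinematics(*bar(np.radians(a),np.radians(p0+(p1-p0)*a/60),s,b)); r.append(None if q is None else np.round(q,2).tolist())
    print(s,p0,p1,r)
E
```

```text
0 0.155 0.25 [-0.11  0.48  1.41 -0.    1.25 -1.47]
0 0.155 0.137 [-0.11  0.59  1.52 -0.    1.03 -1.47]
0 0.2 0.137 [-0.04  0.61  1.49 -0.    1.04 -1.4 ]
0 0.2 0.27 [-0.04  0.48  1.36 -0.    1.3  -1.4 ]
1 0.155 0.25 [-0.11  0.48  1.41 -0.    1.25  1.67]
1 0.155 0.137 [-0.11  0.59  1.52 -0.    1.03  1.67]
1 0.2 0.137 [-0.04  0.61  1.49 -0.    1.04  1.74]
1 0.2 0.27 [-0.04  0.48  1.36 -0.    1.3   1.74]
1 30 60 [None, None, [-0.5, 0.2, 2.33, 2.37, 0.33, -2.6], [-0.45, 0.11, 2.08, 0.54, 0.31, -0.71], [-0.4, 0.2, 1.77, 0.16, 0.67, -0.29]]
1 45 60 [[-0.59, 0.07, 2.48, 2.08, 0.31, -2.38], [-0.5, 0.39, 2.36, 2.61, 0.42, -2.87], [-0.48, 0.18, 2.24, 1.32, 0.18, -1.52], [-0.44, 0.12, 2.03, 0.34, 0.41, -0.51], [-0.4, 0.2, 1.77, 0.16, 0.67, -0.29]]
1 45 75 [[-0.59, 0.07, 2.48, 2.08, 0.31, -2.38], [-0.5, 0.39, 2.36, 2.61, 0.42, -2.87], [-0.46, 0.18, 2.19, 0.7, 0.23, -0.9], [-0.42, 0.16, 1.92, 0.15, 0.64, -0.32], [-0.38, 0.29, 1.59, 0.05, 1.01, -0.2]]
1 60 75 [[-0.5, 0.06, 2.27, 0.45, 0.34, -0.69], [-0.46, 0.34, 2.23, 1.11, 0.14, -1.33], [-0.44, 0.2, 2.09, 0.23, 0.44, -0.43], [-0.41, 0.19, 1.87, 0.
[... 308 characters left out ...]
 [-0.54, 0.54, 2.45, 2.77, 0.9, 0.06], [-0.5, 0.2, 2.33, 2.37, 0.33, 0.54], [-0.45, 0.11, 2.08, 0.54, 0.31, 2.43], [-0.4, 0.2, 1.77, 0.16, 0.67, 2.85]]
-1 45 60 [[-0.59, 0.07, 2.48, 2.08, 0.31, 0.77], [-0.5, 0.39, 2.36, 2.61, 0.42, 0.28], [-0.48, 0.18, 2.24, 1.32, 0.18, 1.62], [-0.44, 0.12, 2.03, 0.34, 0.41, 2.64], [-0.4, 0.2, 1.77, 0.16, 0.67, 2.85]]
-1 45 75 [[-0.59, 0.07, 2.48, 2.08, 0.31, 0.77], [-0.5, 0.39, 2.36, 2.61, 0.42, 0.28], [-0.46, 0.18, 2.19, 0.7, 0.23, 2.24], [-0.42, 0.16, 1.92, 0.15, 0.64, 2.82], None]
-1 60 75 [[-0.5, 0.06, 2.27, 0.45, 0.34, 2.45], [-0.46, 0.34, 2.23, 1.11, 0.14, 1.81], [-0.44, 0.2, 2.09, 0.23, 0.44, 2.71], None, None]
-1 90 90 [None, None, None, None, None]
```

```bash
python3 - <<'E'
from plan import *
R=DOWN[0]
manip.move_ptp(W(-.02,.155,.25),R)
manip.move_l(W(-.02,.155,.138)); f0=manip.current_force()
manip.set_gripper(0.,25); print("grip",manip.current_grip_width(),manip.current_grip_force())
f1=manip.current_force()
y=.155
manip.move_l(W(-.02,.192,.138),max_speed=.05)
for y in (.195,.198,.200,.202):
    manip.move_l(W(-.02,y,.138),max_speed=.05); f=manip.current_force()-f0
    print(y,f@ey,f.round(1),manip.current_time())
    if abs(f@ey)>12: break
print("tcp",((manip.current_ee_pos()-O)@np.c_[ex,ey]).round(4))
import cv2
for c in ("wrist","side","top"):
    im,_=manip.grab_frame(c); cv2.imwrite(f"pics/{c}1.png",im[...,::-1])
E
```

```text
grip 0.20250859729788692 25.600132942199707
0.195 0.604307682703181 [-0.2  0.7  3.5] 6.1083
0.198 1.0565326783027413 [-0.4  1.2  3.4] 6.3583
0.2 -2.485644189733063 [-1.7 -2.2  4.6] 6.6083
0.202 -13.379005036449431 [ -4.2 -12.8   6. ] 6.8583
tcp [-0.0199  0.2005]
```

View pics/side1.png

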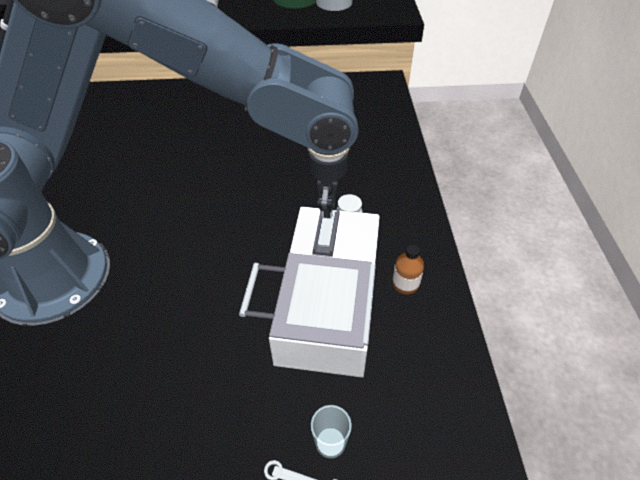

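The side view shows the steel bolt tip clear of the lid, with the end stop felt at 50 mm (13 N). The lid is still shut and nothing else has moved. Next: release, and grasp the bar.

```bash
python3 - <<'E'
from plan import *
import cv2
P=np.radians(80)
manip.move_l(W(-.02,.2005,.138),max_speed=.05)
manip.set_gripper(.7)
manip.move_l(W(-.02,.2005,.27))
manip.move_ptp(*bar(0,P,1,.12)); manip.set_gripper(.6)
manip.move_l(bar(0,P,1)[0],max_speed=.1); f0=manip.current_force()
manip.set_gripper(0.,80)
print("grip",manip.current_grip_width(),manip.current_grip_force(),manip.current_force()-f0,manip.current_time())
print(((manip.current_ee_pos()-O)@np.c_[ex,ey,k]).round(4))
for c in ("side","top"):
    im,_=manip.grab_frame(c); cv2.imwrite(f"pics/{c}2.png",im[...,::-1])
    print(c,[(np.round(r["at"],3).tolist(),round(r["confidence"],2)) for r in manip.look_for(c,"bolt_knob")[:2]])
E
```

```text
grip 0.10792051708291192 77.99187898635864 [5.10670515 0.62244228 0.59669566] 11.9083
[-1.459e-01 -1.000e-04  9.680e-02]
side [([0.633, -0.004, 0.129], 0.92)]
top [([0.633, -0.006, 0.129], 0.95)]
```

View pics/side2.png

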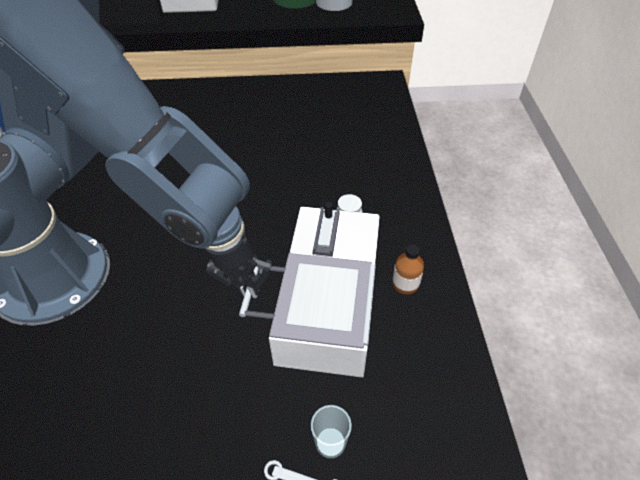

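The side view shows the bar held at about (252,280), the bolt drawn back and the lid shut. Grip width is 9 mm, near the bar's 12 mm. Now I lift along the arc, watching forces.

```bash
python3 - <<'E'
from plan import *
import cv2
P=np.radians(80); f0=manip.current_force()
for a in range(4,61,4):
    manip.move_l(bar(np.radians(a),P,1)[0],max_speed=.06)
    f=manip.current_force()
    if a%12==0: print(a,f.round(1),round(manip.current_grip_width(),3),round(manip.current_grip_force()),round(manip.current_time(),1))
    if np.linalg.norm(f-f0)>45 or manip.current_grip_width()<.05: print("STOP",a,f,manip.current_grip_width()); break
print(((manip.current_ee_pos()-O)@np.c_[ex,ey,k]).round(4))
from h import *
for c in ("side","top"):
    im,d=manip.grab_frame(c); cv2.imwrite(f"pics/{c}3.png",im[...,::-1]); np.savez(f"{c}3.npz",d=d,im=im,**manip.get_calibration(c))
    X,ok,_=cloud(f"{c}3.npz"); q=(X-O)@np.c_[ex,ey,k]
    # lid surface: points above chamber, clear of the gripper
    m=ok&(abs(q[...,1])<.095)&(q[...,0]>-.02)&(q[...,0]<.085)&(q[...,2]>.14)&(q[...,2]<.25)
    p=q[m][:,[0,2]]; 
    l=cv2.fitLine(p.astype(np.float32),cv2.DIST_HUBER,0,.005,.01).ravel(); print(c,m.sum(),"angle",np.degrees(np.arctan2(-l[1],l[0]))%180)
E
```

```text
12 [ 7.3 -1.4 -6.2] 0.111 78 13.4
24 [-7.8 -2.  -3.7] 0.108 78 14.7
36 [-28.4   2.9  13.5] 0.106 79 15.9
STOP 44 [-37.89864568   5.10116515  27.40401447] 0.11001906207425723
[-8.420e-02 -1.000e-04  2.607e-01]
side 4279 angle 42.6354
top 3131 angle 42.655186
```

View pics/side3.png

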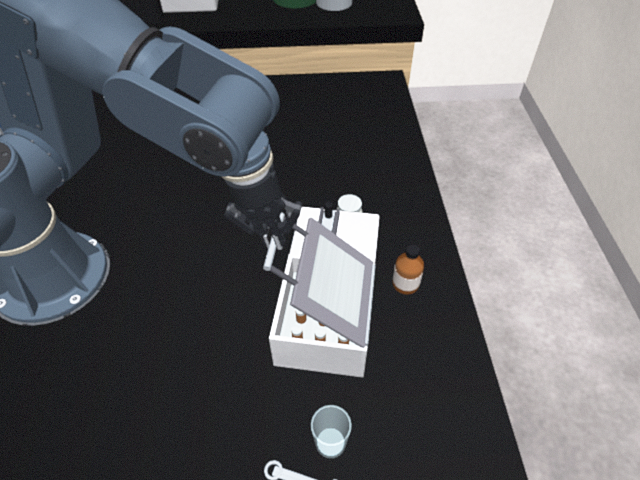

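The side view shows the lid at about 43° with the bar firmly held at (275,250) and the bystanders undisturbed. The force is radial, compressing towards the hinge from a few mm of arc mismatch. I continue with a radial force correction.

```bash
cat > lift.py <<'E'
from plan import *
import cv2
from h import cloud
P=np.radians(80)
def rad(a): return -np.cos(a)*ex+np.sin(a)*k
def tang(a): return np.sin(a)*ex+np.cos(a)*k
def lid_angle(n):
    r=[]
    for c in ("side","top"):
        im,d=manip.grab_frame(c); cv2.imwrite(f"pics/{c}{n}.png",im[...,::-1]); np.savez(f"{c}{n}.npz",d=d,im=im,**manip.get_calibration(c))
        X,ok,_=cloud(f"{c}{n}.npz"); q=(X-O)@np.c_[ex,ey,k]
        m=ok&(abs(q[...,1])<.095)&(q[...,0]>-.02)&(q[...,0]<.085)&(q[...,2]>.14)&(q[...,2]<.25)
        l=cv2.fitLine(q[m][:,[0,2]].astype(np.float32),cv2.DIST_HUBER,0,.005,.01).ravel(); r.append(round(np.degrees(np.arctan2(-l[1],l[0]))%180,1))
    return r
E
python3 - <<'E'
from lift import *
off=0.
def step(a):
    global off
    a=np.radians(a); manip.move_l(bar(a,P,1)[0]+off*rad(a),max_speed=.06)
    f=manip.current_force(); fr=f@rad(a); off+=np.clip(1.2e-4*fr,-.003,.003)
    print(round(np.degrees(a)),"radial",round(fr,1),"tang",round(f@tang(a),1),"off",round(off*1e3,1),"w",round(manip.current_grip_width(),3))
    return fr
fr=99.
off=.003
for _ in range(4):
    if abs(fr)>12: fr=step(44)
for a in range(47,63,3): step(a)
print(lid_angle(4),manip.current_time()); np.save("off.npy",off)
E
```

```text
44 radial 9.2 tang -5.5 off 4.1 w 0.106
47 radial 6.3 tang -3.5 off 4.9 w 0.108
50 radial -0.2 tang -4.9 off 4.8 w 0.105
53 radial 3.8 tang -5.8 off 5.3 w 0.106
56 radial 5.9 tang -4.1 off 6.0 w 0.106
59 radial 2.7 tang -5.0 off 6.3 w 0.105
62 radial 2.6 tang -6.3 off 6.6 w 0.109
[np.float32(61.0), np.float32(60.9)] 19.3833
```

```bash
python3 - <<'E'
from lift import *
a=np.radians(61); manip.move_l(bar(a,P,1)[0]+float(np.load("off.npy"))*rad(a),max_speed=.03); manip.dwell(.6)
print(lid_angle(5),manip.current_force().round(1),manip.current_grip_width(),manip.current_grip_force())
manip.dwell(.6); print(lid_angle(6),manip.current_time())
for n in ("bolt_knob","beaker","reagent","tin","spanner"): print(n,[(np.round(r["at"],3).tolist(),round(r["confidence"],2)) for r in manip.look_for("top",n)[:1]])
E
```

```text
[np.float32(59.7), np.float32(59.8)] [-5.8 -4.  -3.8] 0.1083413468849558 78.31376910209656
[np.float32(59.7), np.float32(59.8)] 21.075
bolt_knob [([0.631, -0.006, 0.132], 0.89)]
beaker [([0.61, -0.424, 0.048], 0.93)]
reagent [([0.796, -0.075, 0.089], 0.57)]
tin [([0.694, 0.11, 0.07], 0.61)]
spanner [([0.57, -0.476, 0.007], 0.7)]
```

View pics/side6.png

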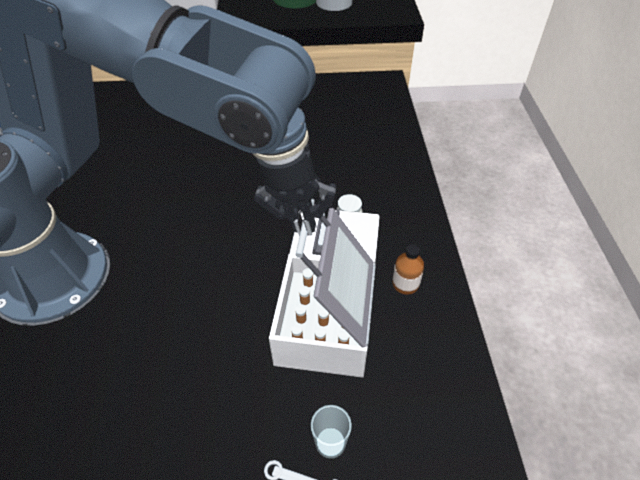

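The side view shows the lid open at 59.7° and still, held at the bar at about (305,235). The vials are exposed, the bolt is back and the bystanders are where they stood.

```bash
python3 -c "
from bench import manip
print(manip.sign_off())"
```

```text
the job is handed in; nothing more can be done
None
```

The job is handed in: the bolt is drawn back to its stop, the gripper is still holding the lid at about 59.8° by the cameras, and the bystanders are where they stood; the hand-in did not return a verdict.

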